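# Chock the sampling tube and fold its stop away

## Robot

A 6-joint arm with a two-finger parallel gripper is mounted at the origin on a cart in front of the work surface, level with it; the furniture and walls round the work are solid. World frame = base frame: x ahead of the robot, y to its left, z up, the work surface at z = 0. Lengths are in m, angles in rad, forces in N, time in s.
With the tool pointing down it reaches from about 0.325 to 0.775 m from the base axis. Payload 5.5 kg.
Tool frame: the origin (TCP) lies between the finger pads; the fingertips stand 8 mm ahead of it and the grasp point (between the pads) lies 11 mm behind it (tcp_to_tips is the distance from the TCP to the fingertips, in m); z points along the fingers, y is the direction in which the jaws open and shut (so a half turn about z gives the same grasp; the last joint's range is limited). The gripper opens to 88 mm and grips with 3 to 60 N. Pads are 20 mm wide; open, the fingers measure 115 mm over their backs; the gripper's body (75 mm by 178 mm) begins 61 mm behind the grasp point.
Start: joints at [-1.264, 0.091, 1.231, -0, 1.82, -0.057], TCP at [0.213, -0.561, 0.231] pointing down, gripper open.
Joint ranges: [-2.87, 2.87], [-0.86, 2.18], [0.17, 2.46], [-1.51, 4.65], [0.06, 2.69], [-2.65, 2.65]. Speed limits (rad/s): [2.57, 2.57, 3.01, 3.14, 3.14, 3.14].

## Interface

Orientations are given as a unit quaternion [w, x, y, z].
In Python, from bench import * gives the robot as it stands. Calls block until the motion is done:
- move_to(position, orientation): joint-space move of the TCP to a pose.
- move_l(position, speed=0.15, orientation=None): straight line of the TCP; orientation=None keeps the orientation; speed is the mean speed in m/s.
- movej(angles): joint-space move.
- gripper_open() and close(): open the fingers fully, or close them until they stop; the grip force is fixed at half the most.
- hold(seconds).
- inverse_kinematics(position, orientation): joint angles nearest the present ones, or None.
- state(): the state.
- get_image(name): name is "scene" or "top"; returns a dict with "frame" (384x512x3 uint8, blue, green, red), "depth" (384x512 float32, m along the optical axis (not along the pixel's ray), 0 where there is no reading), "camera_matrix" (3x3 intrinsics, pixels), "view" (4x4, takes a point from world to camera coordinates). Camera axes: x right, y up, looking along -z (the intrinsics and any distortion apply to the point x, -y, -z); pixel columns grow to the right and rows downward; lengths in m; the calibration is good to about 2 mm. A picture is of the moment at which its call begins.
A pose or a line that the arm cannot do raises IKError and nothing moves.
- job_done(): hands the job in, once; it reports no verdict.
The state is a dict: "time": time; "joint_pos": joint angles; "dq": joint speeds; "joint_torque": joint torques, N m; "ee_pos": TCP position; "ee_rot": TCP orientation; "ft_force": force on the tool from outside, world axes, zero at the start; "moment": the same for the moment, N m; "finger_gap": finger opening in m.
Only numpy, scipy, OpenCV 4.12 (cv2) and the standard library are available. Lean on these libraries where they do the work, as an engineer would, in place of code of your own. Each camera call takes 0.05 s, during which the arm holds its last target. There are 200 camera calls.

## Task

The steel tube on the sloping rack is kept from rolling down only by the swing stop. Take the wooden wedge chock, push it nose first and square against the middle of the tube's low side so that it sits snugly on the deck, and only then lift the stop by its peg and fold it right back, clear of the tube. The tube must stay lying on the rack, held by the chock alone, and the other things on the bench must not be knocked about.

Things in the scene. Friction and masses are not known exactly. Their poses are not given: they have to be found in the camera images.
- rack: Fixed plywood rack, deck 240 mm along the slope by 250 mm wide, 33 mm fence at the high edge. Origin on the bench under the middle; z up, y level along the tube, x horizontal uphill (low side -x, towards the robot). Slope 0.105 rad: deck surface at z = 35 mm at the origin, rising 0.105 m per m of x, from x = -129 to +109 mm.
- tube_center (a point): Centre of the loose steel tube: smooth cylinder, diameter 56 mm, length 200 mm, about 0.6 kg, lying across the deck against the stop and rolling very easily. y is its axis; x and z turn as it rolls. With the chock's ramp touching it on the deck, this point is 72 mm along the chock's x from point chock_grip and 19 mm below it.
- chock_grip (a point): Middle of the grip block (22 mm along x, 30 mm along y, top 17 mm above) on the loose wooden wedge chock, about 0.15 kg. +x to the thin nose, z up. Wedge 76 x 46 x 30 mm: underside 47 mm below this point, flat top 17 mm below, nose (3 mm thick) at x = +58 mm, back at -18 mm, 40 degree ramp from nose to flat top.
- stop (a joint): Swing stop (0.2 kg) on a shaft along the rack's low edge. 0: down, its two arms (tops up to 20 mm above the deck, 150 mm clear between them) prop the tube 80 mm left and right of its middle. Grows as the arms lift and swing over to the low side, to 2.0 rad. Moves freely; past about 1.6 rad it falls back to 2.0 by itself, else it falls shut.
- stop_peg (a point): Grip point of the stop's peg: plain steel rod, 12 mm diameter, level along the rack's y, sticking out to -y from the right arm; rod from 24 mm outboard to 44 mm inboard of this point. With the stop down it is 38 mm above the deck plane, just outside the deck's right edge; it moves on an arc of radius 104 mm about the hinge axis.
- stop_hinge (a point): Point on the hinge axis of the stop, at the middle of the low edge of the rack; the axis runs along the rack's y.
- tin_bench_b_mid (a point): Bystander: round lidded tin, 59 mm wide and 36 mm high, point 15 mm above its underside. Leave alone.
- test_cup_a_mid (a point): Bystander: small metal cup, 43 mm wide and 50 mm high, point 15 mm above its underside. Leave alone.
- stopwatch_mid (a point): Bystander: grey stopwatch, 70x62x18 mm, point 15 mm above its underside. Leave alone.
Things that resemble listed ones, but are neither listed nor needed, are in the scene too. Leave any green look-alike of the part that bears chock_grip alone.

How it is judged:
By the outcome, as a careful person would: the job done as asked, in the order asked, and still so for the second after the job is handed in, with the robot touching nothing.
It also fails if it takes over 59 s, if anything falls off the work surface, if the arm or the gripper's body presses on something with over 40 N, if the wrist force passes 120 N, or if a joint passes its speed limit or range.

## Working session

There is one attempt and no reset: what is moved stays moved. The work goes in short steps, each a Python script; the robot and the scene stay as the last script left them, time stands still between calls to the robot, and variables do not carry over. Pictures are saved under pics/ and viewed, about 8 in all and at most 12, crops included, and the job is handed in when it is done.

```bash
ls; mkdir -p pics; cat > h.py <<'E'
from bench import *
import numpy as np, cv2
def cloud(im):
    d=im["depth"]; K=im["camera_matrix"]; V=im["view"]
    v,u=np.indices(d.shape)
    x=(u-K[0,2])/K[0,0]*d; y=(v-K[1,2])/K[1,1]*d
    P=np.stack([x,-y,-d],-1)
    W=(P-V[:3,3])@V[:3,:3]
    W[d==0]=np.nan
    return W
E
python3 - <<'E'
from h import *
for n in("scene","top"):
    im=get_image(n); cv2.imwrite(f"pics/{n}0.png",im["frame"]); np.savez(f"{n}0.npz",**im)
    print(n,im["camera_matrix"].round(1).tolist(),im["view"].round(3).tolist(),im.keys(),(im["depth"]==0).mean())
print(state())
E
```

```text
pics
scene [[405.8, 0.0, 260.0], [0.0, 405.8, 187.0], [0.0, 0.0, 1.0]] [[-0.699, -0.715, -0.018, 0.406], [0.481, -0.489, 0.728, -0.345], [-0.529, 0.5, 0.686, -0.993], [0.0, 0.0, 0.0, 1.0]] dict_keys(['frame', 'depth', 'camera_matrix', 'view']) 0.0039011637369791665
top [[349.4, 0.0, 257.9], [0.0, 349.4, 189.3], [0.0, 0.0, 1.0]] [[0.002, -1.0, -0.009, -0.032], [0.993, 0.001, 0.115, -0.606], [-0.115, -0.009, 0.993, -1.278], [0.0, 0.0, 0.0, 1.0]] dict_keys(['frame', 'depth', 'camera_matrix', 'view']) 0.00408935546875
{'time': 0.1, 'joint_pos': array([-1.26367916e+00,  9.18131350e-02,  1.23176103e+00, -3.48848611e-05,
        1.81979086e+00, -5.66961849e-02]), 'dq': array([-0.00039176, -0.00052282, -0.00324159, -0.00051596,  0.00052521,
       -0.00201746]), 'joint_torque': array([ 3.69862260e-03, -4.47857666e+01, -4.07569385e+01,  7.01708416e-02,
        2.84488499e-02, -1.26305677e-04]), 'ee_pos': array([ 0.213419  , -0.56049542,  0.22960474]), 'ee_rot': array([-8.77135951e-04,  9.83500942e-01,  1.80900834e-01, -1.27445920e-04]), 'ft_force': array([-0.73876658, -0.48617133, -0.1293352 ]), 'moment': array([-0.03329335, -0.05467001,  0.00824486]), 'finger_gap': 0.08759598285616066}
```

View pics/scene0.png

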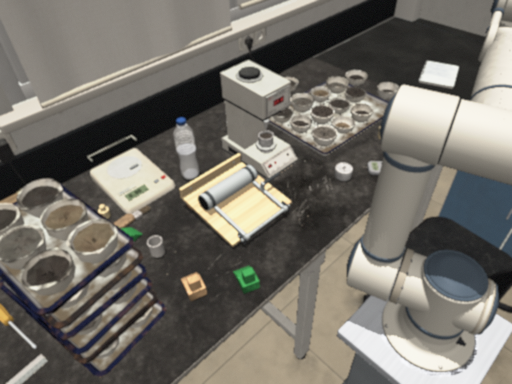

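View pics/top0.png

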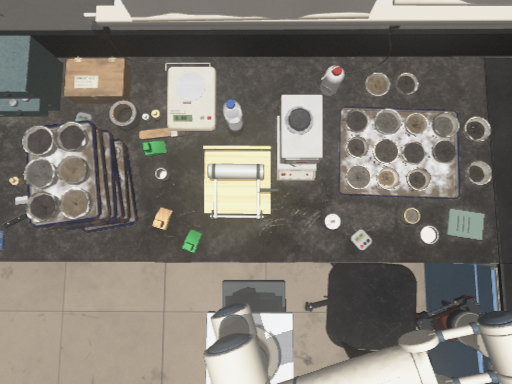

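The wooden chock is at top (162,218), with green look-alikes at (192,240) and (152,148). The rack is at (237,182), the tube at (236,171), and the stop bar and peg are near row 214. Next I'll take enlargements and measurements.

```bash
python3 - <<'E'
from h import *
S=dict(np.load("scene0.npz"));T=dict(np.load("top0.npz"))
a=cv2.resize(T["frame"][135:235,145:285],None,fx=4,fy=4,interpolation=cv2.INTER_CUBIC)
b=cv2.resize(S["frame"][150:305,170:300],None,fx=3.5,fy=3.5,interpolation=cv2.INTER_CUBIC)
cv2.imwrite("pics/a.png",a);cv2.imwrite("pics/b.png",b)
for n,I,roi in(("scene",S,(150,250,170,300)),("top",T,(135,235,190,285))):
    W=cloud(I);hsv=cv2.cvtColor(I["frame"],cv2.COLOR_BGR2HSV)
    wood=(hsv[...,0]>8)&(hsv[...,0]<32)&(hsv[...,1]>50)&(hsv[...,2]>110)
    # chock
    m=np.zeros_like(wood)
    if n=="scene": m[265:305,170:215]=1
    else: m[200:235,148:177]=1
    p=W[wood&m]; print(n,"chock",len(p))
    for lo,hi in((.003,.026),(.026,.034),(.034,.055),(.055,.075)):
        q=p[(p[:,2]>lo)&(p[:,2]<hi)]
        if len(q): print(lo,hi,len(q),q.mean(0).round(4),q.min(0).round(4),q.max(0).round(4))
    r=cv2.minAreaRect(p[:,:2].astype(np.float32)); print("rect",r)
    # deck
    m[:]=0; m[roi[0]:roi[1],roi[2]:roi[3]]=1
    p=W[wood&m]; p=p[(p[:,2]>.015)&(p[:,2]<.055)]
    A=np.c_[p[:,:2],np.ones(len(p))]
    k=np.ones(len(p),bool)
    for _ in range(6):
        c=np.linalg.lstsq(A[k],p[k,2],rcond=None)[0]; k=abs(A@c-p[:,2])<.004
    print("deck plane",c,k.sum(),"slope",np.hypot(*c[:2]),"yaw",np.arctan2(c[1],c[0]))
    print("deck rect",cv2.minAreaRect(p[k][:,:2].astype(np.float32)))
    # above the deck
    q=W[(m>0)]; h=q[:,2]-(q@[c[0],c[1],0]+c[2])
    yaw=np.arctan2(c[1],c[0])
    t=q[(h>.045)&(h<.062)]; 
    print("tube top",len(t),np.median(t,0),cv2.minAreaRect(t[:,:2].astype(np.float32)))
for n,I in(("s",S),("t",T)):
    W=cloud(I); print(n,"bench z",np.nanmedian(W[250,310] if n=="s" else W[225:240,260:290].reshape(-1,3),0))
E
```

```text
scene chock 452
0.003 0.026 117 [0.484  0.3363 0.0151] [0.4547 0.3017 0.003 ] [0.5361 0.3643 0.0259]
0.026 0.034 131 [0.4781 0.3412 0.0286] [0.4557 0.3092 0.026 ] [0.5122 0.3641 0.0334]
0.034 0.055 58 [0.4707 0.3421 0.0446] [0.4647 0.3266 0.0341] [0.4893 0.3546 0.055 ]
0.055 0.075 97 [0.4777 0.339  0.0611] [0.465  0.3219 0.0551] [0.4918 0.3543 0.0647]
rect ((0.4985053539276123, 0.32793137431144714), (0.054454728960990906, 0.08232039958238602), 73.47618865966797)
deck plane [ 0.10429086 -0.00095788 -0.03460968] 2656 slope 0.10429526043283634 yaw -0.009184410813497898
deck rect ((0.6561547517776489, 0.036595895886421204), (0.2764304578304291, 0.28076234459877014), 89.77005767822266)
tube top 799 [0.66402645 0.06089209 0.08840443] ((0.6955889463424683, 0.029572978615760803), (0.318681538105011, 0.22160257399082184), 52.96188735961914)
top chock 296
0.003 0.026 131 [0.5085 0.3249 0.016 ] [0.4572 0.3008 0.0031] [0.5371 0.3622 0.0259]
0.026 0.034 79 [0.4899 0.3329 0.0291] [0.4572 0.3064 0.0261] [0.5169 0.3641 0.0327]
0.034 0.055 8 [0.4801 0.3285 0.044 ] [0.4682 0.3218 0.0344] [0.49   0.3478 0.0537]
0.055 0.075 49 [0.479  0.3377 0.0626] [0.4679 0.3233 0.0571] [0.4898 0.3544 0.0686]
rect ((0.49936407804489136, 0.3325255513191223), (0.05052785202860832, 0.07784457504749298), 74.29109954833984)
deck plane [ 0.10453805 -0.00131382 -0.03368612] 727 slope 0.1045463014985562 yaw -0.01256715752671059
deck rect ((0.6364063620567322, 0.05021366477012634), (0.23774392902851105, 0.24640780687332153), 0.07500949501991272)
tube top 691 [0.66630154 0.04808356 0.08935602] ((0.6455301642417908, 0.030065692961215973), (0.25150513648986816, 0.09510376304388046), 87.21481323242188)
s bench z 0.01756328545426321
t bench z [ 0.44672067 -0.09428856 -0.00128207]
```

View pics/a.png

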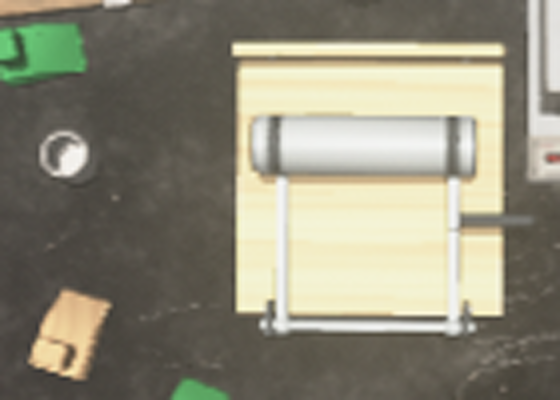

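View pics/b.png

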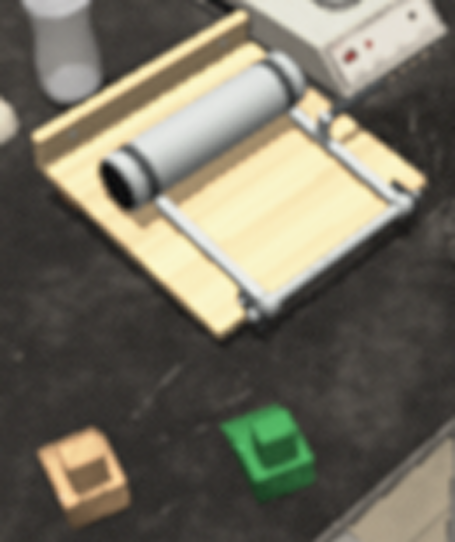

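The crops show the tube lying across the deck (crop a, rows 117-178). The stop arms are at columns 282 and 454, the hinge bar at row 325, and the peg along row 219 from column 460 to 532. The chock's grip block is at (52,353) and its nose points up-right. Next I'll do precise fits.

```bash
cat >> h.py <<'E'
from scipy.optimize import least_squares
def tube_fit(im,x0=.675,y0=.05):
    W=cloud(im).reshape(-1,3); g=im["frame"].reshape(-1,3).astype(int)
    k=(abs(W[:,0]-x0)<.045)&(abs(W[:,1]-y0)<.075)&(W[:,2]>.066)&(W[:,2]<.11)&(g.max(1)-g.min(1)<40)
    p=W[k]
    f=lambda s:np.hypot((p[:,0]-s[0])*np.cos(s[2])+(p[:,1]-y0)*np.sin(s[2]),p[:,2]-s[1])-.028
    r=least_squares(f,[x0,.065,0],loss="soft_l1",f_scale=.001)
    return r.x,len(p),np.median(abs(r.fun)),p[:,:2].mean(0)
def ray(im,u,v,plane): # plane: z=a x+b y+c
    K,V=im["camera_matrix"],im["view"]; d=V[:3,:3].T@np.array([(u-K[0,2])/K[0,0],-(v-K[1,2])/K[1,1],-1])
    o=-V[:3,:3].T@V[:3,3]; a,b,c=plane
    t=(a*o[0]+b*o[1]+c-o[2])/(d[2]-a*d[0]-b*d[1]); return o+t*d
E
python3 - <<'E'
from h import *
S=dict(np.load("scene0.npz"));T=dict(np.load("top0.npz"))
for n,I in(("s",S),("t",T)):
    print(n,"tube x z yaw",tube_fit(I))
    W=cloud(I).reshape(-1,3); b=W[(abs(W[:,0]-.47)<.03)&(abs(W[:,1]-.1)<.1)]; print("bench",np.nanmedian(b[:,2]))
    c=W[(abs(W[:,0]-.479)<.008)&(abs(W[:,1]-.338)<.01)&(W[:,2]>.05)]; print("chocktop",len(c),np.median(c,0))
# crop a -> pixel: u=145+(cu+.5)/4-.5
px=lambda cu,cv:(145+(cu+.5)/4-.5,135+(cv+.5)/4-.5)
deck=lambda h:(.1045,0,.035-.1045*.646+h)
for nm,cu,cv,h in[("peg tip",532,219.5,.038),("peg in",462,219.5,.038),("deck lowL",237,314,0),("deck lowR",503,316,0),("hingeL",263,325,0),("hingeR",473,327,0),("deck R up",503,65,0),("deckLup",237,63,0),("tubeL",251,145,.028),("tubeR",475,147,.028)]:
    print(nm,ray(T,*px(cu,cv),deck(h)).round(4))
W=cloud(S)
# points near hinge tube, cam depth, and peg
for n,I in(("s",S),("t",T)):
    P=cloud(I).reshape(-1,3)
    q=P[(abs(P[:,0]-.51)<.03)&(abs(P[:,1]-.045)<.06)&(P[:,2]>.008)]
    d=q[:,2]-(.1045*q[:,0]+.035-.1045*.646)
    s=q[(d>.006)|(q[:,0]<.512)]
    print(n,"hinge bar",len(s),np.percentile(s,[5,50,95],axis=0).round(4).tolist())
    q=P[(P[:,1]<-.082)&(P[:,1]>-.105)&(abs(P[:,0]-.615)<.04)&(P[:,2]>.03)&(P[:,2]<.1)]
    print("peg pts",len(q),np.median(q,0).round(4), q[:,2].max() if len(q) else 0)
    q=P[(abs(P[:,0]-.62)<.09)&(P[:,1]<-.1)&(P[:,1]>-.2)&(P[:,2]>.02)]
    print("device near",len(q),q.min(0).round(3),q.max(0).round(3))
E
```

```text
s tube x z yaw (array([ 0.67191047,  0.06316794, -0.00569904]), 650, np.float64(0.0012256004032703462), array([0.66008742, 0.05212314]))
bench -0.003832165096476562
chocktop 43 [0.4776133  0.33885036 0.06166852]
t tube x z yaw (array([ 0.67078892,  0.06457884, -0.00203419]), 617, np.float64(0.0012068715179177382), array([0.66709037, 0.04929408]))
bench -0.0012985216592681652
chocktop 28 [0.47882635 0.33623023 0.06329288]
peg tip [ 0.6015 -0.1036  0.0684]
peg in [ 0.6015 -0.0396  0.0683]
deck lowL [0.517  0.1726 0.0215]
deck lowR [ 0.5155 -0.0781  0.0214]
hingeL [0.5067 0.1481 0.0204]
hingeR [ 0.5052 -0.0499  0.0203]
deck R up [ 0.7508 -0.078   0.0459]
deckLup [0.7527 0.1733 0.0462]
tubeL [0.6709 0.1555 0.0656]
tubeR [ 0.6692 -0.0515  0.0654]
s hinge bar 120 [[0.5006, -0.0079, 0.0244], [0.5042, 0.0465, 0.0297], [0.5094, 0.1, 0.0336]]
peg pts 19 [ 0.5981 -0.0938  0.0707] 0.07449263572318503
device near 1792 [ 0.598 -0.2    0.02 ] [ 0.71  -0.1    0.328]
t hinge bar 96 [[0.5022, -0.0064, 0.0263], [0.5059, 0.0468, 0.0318], [0.5099, 0.0991, 0.0359]]
peg pts 21 [ 0.5993 -0.0938  0.0716] 0.0777862660035415
device near 1158 [ 0.596 -0.2    0.02 ] [ 0.71  -0.1    0.333]
```

```bash
cat >> h.py <<'E'
from scipy.spatial.transform import Rotation as R
def quat(yaw,pitch=0,):  # tool down, tool x along yaw, tilted nose-up by pitch
    M=R.from_euler("zy",[yaw,-pitch]).as_matrix()@np.diag([1,-1,-1])
    return R.from_matrix(M).as_quat(scalar_first=True), M
def tcp_for_grip(p,M,h=.005): # grasp point h above chock_grip
    return np.array(p)-M[:,2]*h+M[:,2]*.011
def rep(s=""):
    t=state(); print(s,"t",round(t["time"],2),"tcp",t["ee_pos"].round(4),"F",t["ft_force"].round(2),"gap",round(t["finger_gap"],4))
E
python3 - <<'E'
from h import *
T=dict(np.load("top0.npz"));S=dict(np.load("scene0.npz"))
P=np.vstack([cloud(T).reshape(-1,3),cloud(S).reshape(-1,3)])
for x in np.arange(.5,.76,.02):
    q=P[(abs(P[:,0]-x)<.01)&(P[:,1]<-.085)&(P[:,1]>-.16)&(P[:,2]>.02)]
    print(x.round(2),[(round(float(q[(q[:,2]>z)][:,1].max()),3) if (q[:,2]>z).any() else None) for z in(.02,.06,.09,.12)])
q,M=quat(np.radians(-16))
g=[.4782,.3375,.047]; p=tcp_for_grip(g,M)
move_to(p+[0,0,.09],q); rep()
move_l(p,.12); rep("down")
close(); rep("closed")
move_l(p+[0,0,.10],.2); hold(.2); rep("up")
im=get_image("scene"); np.savez("s1.npz",**im)
cv2.imwrite("pics/s1.png",cv2.resize(im["frame"][120:320,120:320],None,fx=3,fy=3,interpolation=cv2.INTER_CUBIC))
E
```

```text
0.5 [None, None, None, None]
0.52 [None, None, None, None]
0.54 [None, None, None, None]
0.56 [None, None, None, None]
0.58 [None, None, None, None]
0.6 [-0.085, -0.085, None, None]
0.62 [None, None, None, None]
0.64 [-0.099, None, None, None]
0.66 [-0.097, -0.099, -0.099, -0.099]
0.68 [-0.097, -0.098, -0.098, -0.098]
0.7 [-0.098, -0.098, -0.099, -0.099]
0.72 [-0.097, -0.097, -0.097, -0.097]
0.74 [-0.098, -0.098, -0.098, -0.098]
 t 3.39 tcp [0.4786 0.337  0.1311] F [0.68 0.48 0.63] gap 0.0878
down t 4.29 tcp [0.4787 0.3378 0.042 ] F [-0.55  0.08  0.27] gap 0.0873
closed t 5.22 tcp [0.4782 0.3375 0.041 ] F [0.52 0.59 0.28] gap 0.0297
up t 6.07 tcp [0.4774 0.337  0.1387] F [-0.68  0.26 -0.98] gap 0.0298
```

View pics/s1.png

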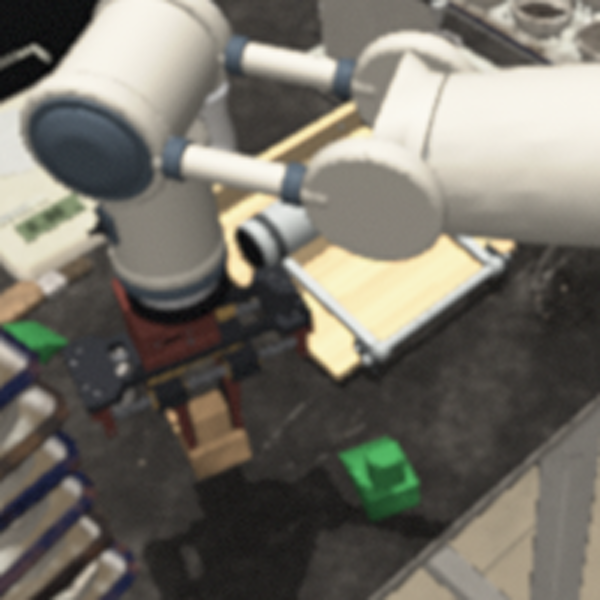

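The chock is held square, at about (205,430) in the crop with the fingers on its block. Next I'll place it behind the tube.

```bash
cat >> h.py <<'E'
def F(n=5):
    f=[]
    for _ in range(n): hold(.02); f.append(state()["ft_force"])
    return np.mean(f,0)
YAW=-.006; PITCH=.1046
qd,Md=quat(YAW,PITCH); EX=Md[:,0]; EZ=-Md[:,2]
TUBE=np.array([.671,.050,.0659])
GT=TUBE-.072*EX+.019*EZ
E
python3 - <<'E'
from h import *
p=tcp_for_grip(GT,Md)
print(GT,p)
for a in (0,.3,.5,.7,.9):
    for pt in ([.601,-.09,.0685],[.506,-.09,.1315],[.437,-.09,.105]):
        Q,M=quat(0,a); 
        print(a,pt[0],inverse_kinematics(np.array(pt)+.011*M[:,2],Q) is not None, M[:,2].round(2) if pt[0]>.6 else "")
move_to(p-.028*EX+.07*EZ,qd); rep()
f0=F(8); print("f0",f0.round(2))
move_l(p-.028*EX+.004*EZ,.12); rep()
for i in range(16):
    move_l(p-.028*EX+(.004-.0007*(i+1))*EZ,.03); f=F(4)-f0
    if f@EZ>2.5: break
print(i,.004-.0007*(i+1),f.round(2)); rep()
im=get_image("scene"); np.savez("s2.npz",**im)
cv2.imwrite("pics/s2.png",cv2.resize(im["frame"][140:260,170:310],None,fx=4,fy=4,interpolation=cv2.INTER_CUBIC))
E
```

```text
[0.59741103 0.050432   0.07727881] [0.59803749 0.050432   0.07131161]
0 0.601 True [ 0.  0. -1.]
0 0.506 True 
0 0.437 True 
0.3 0.601 True [ 0.3   0.   -0.96]
0.3 0.506 True 
0.3 0.437 True 
0.5 0.601 True [ 0.48  0.   -0.88]
0.5 0.506 True 
0.5 0.437 True 
0.7 0.601 True [ 0.64  0.   -0.76]
0.7 0.506 True 
0.7 0.437 False 
0.9 0.601 True [ 0.78  0.   -0.62]
0.9 0.506 False 
0.9 0.437 False 
 t 7.27 tcp [0.5628 0.0514 0.1379] F [ 0.2  -0.02 -2.04] gap 0.0299
f0 [-0.01  0.08 -1.38]
 t 8.1 tcp [0.5701 0.0507 0.073 ] F [ 0.41 -0.1  -0.85] gap 0.0299
6 -0.0008999999999999998 [-3.65 -0.12  5.7 ]
 t 10.32 tcp [0.5703 0.0506 0.0681] F [-3.96 -1.07  3.88] gap 0.0301
```

View pics/s2.png

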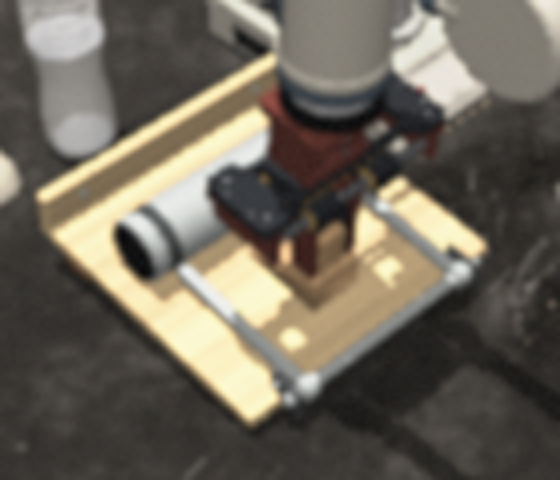

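Chock is on the deck at about (325,275), between the arms and clear of the tube. Sliding it forward while watching force and the tube's position.

```bash
cat >> h.py <<'E'
def tube_x(n=1,name="scene"):
    r=[]
    for _ in range(n):
        im=get_image(name)
        W=cloud(im).reshape(-1,3); g=im["frame"].reshape(-1,3).astype(int)
        k=(abs(W[:,0]-.675)<.05)&(abs(W[:,1]-.122)<.022)&(W[:,2]>.066)&(W[:,2]<.11)&(g.max(1)-g.min(1)<40)
        p=W[k]; f=lambda s:np.hypot(p[:,0]-s[0],p[:,2]-.0625-.1045*(s[0]-.671)-s[1])-.028
        r.append(least_squares(f,[.671,0],loss="soft_l1",f_scale=.001).x[0])
    return np.mean(r)
E
python3 - <<'E'
from h import *
p=tcp_for_grip(GT,Md); H=-.0006
print("tube0",tube_x(3))
move_l(p-.007*EX+H*EZ,.08); f0=F(6); print(f0.round(2),"tube",tube_x(3)); rep()
for d in np.arange(-.005,.0031,.001):
    move_l(p+d*EX+H*EZ,.02); f=F(3); t=tube_x(2)
    print(round(d,4),"Fx",((f-f0)@EX).round(2),"Fz",((f-f0)@EZ).round(2),"tube",t.round(5))
    if (f-f0)@EX<-5: break
rep()
E
```

```text
tube0 0.6721495674374852
[ 1.24 -0.32  3.06] tube 0.6722244014779865
 t 11.18 tcp [0.5913 0.0505 0.0704] F [ 1.11 -0.79  2.94] gap 0.0297
-0.005 Fx -3.77 Fz 3.31 tube 0.67234
-0.004 Fx -5.05 Fz 4.02 tube 0.67242
 t 11.98 tcp [0.5932 0.0506 0.0706] F [-4.15  0.11  6.62] gap 0.0298
```

```bash
python3 - <<'E'
from h import *
p=tcp_for_grip(GT,Md)
b=tube_x(4); print("base",b)
for d in np.arange(-.003,.0051,.001):
    move_l(p+d*EX-.0002*EZ,.02); f=F(3); t=tube_x(3)
    print(round(d,4),"Fx",(f@EX).round(2),"Fz",(f@EZ).round(2),"tube",t.round(5))
    if t-b>.0012 or f@EX<-12: break
rep()
im=get_image("scene")
cv2.imwrite("pics/s3.png",cv2.resize(im["frame"][140:260,170:310],None,fx=4,fy=4,interpolation=cv2.INTER_CUBIC))
E
```

```text
base 0.6723209508072853
-0.003 Fx -3.48 Fz 6.02 tube 0.6723
-0.002 Fx -2.99 Fz 5.03 tube 0.67218
-0.001 Fx -3.07 Fz 5.64 tube 0.672
0.0 Fx -3.82 Fz 5.23 tube 0.67249
0.001 Fx -5.26 Fz 6.89 tube 0.67269
0.002 Fx -5.68 Fz 7.51 tube 0.67381
 t 14.88 tcp [0.5989 0.0505 0.0712] F [-5.69  0.21  6.63] gap 0.03
```

View pics/s3.png

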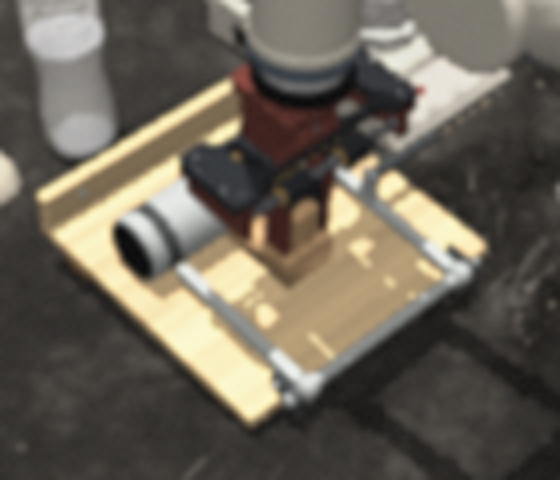

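The ramp now carries the tube, which has been pushed up about 1.5 mm, and the chock sits at (300,250) between the arms. Releasing it and checking.

```bash
python3 - <<'E'
from h import *
p=tcp_for_grip(GT,Md)+.002*EX
gripper_open(); rep()
move_l(p+.09*EZ,.15)
move_to([.42,-.15,.28],quat(0,.2)[0]); rep()
print("tube",tube_x(4))
a=get_image("scene");b=get_image("top")
for n,im in(("s",a),("t",b)):
    W=cloud(im);h=W[...,2]-(.1045*W[...,0]+.035-.1045*.645)
    k=(abs(W[...,0]-.6)<.02)&(abs(W[...,1]-.05)<.04)&(h>.05)&(h<.075); q=W[k]
    print(n,"block top",len(q),q.mean(0).round(4),np.median(h[k]).round(4),"expect h .064", tube_fit(im)[0].round(4))
    k=(abs(W[...,0]-.6)<.05)&(abs(W[...,1]-.05)<.04)&(h>.015)&(W[...,0]<.64); r=cv2.minAreaRect(W[k][:,:2].astype(np.float32)); print(r)
A=cv2.resize(a["frame"][150:250,170:300],(520,400),interpolation=cv2.INTER_CUBIC)
B=cv2.resize(b["frame"][140:225,195:285],None,fx=4,fy=4,interpolation=cv2.INTER_CUBIC)[:400,:280]
B=cv2.resize(b["frame"][145:220,200:270],(280,300),interpolation=cv2.INTER_CUBIC)
B=cv2.copyMakeBorder(B,0,100,0,0,cv2.BORDER_CONSTANT)
cv2.imwrite("pics/s4.png",np.hstack([A,B]))
E
```

```text
t 15.94 tcp [0.6001 0.0504 0.0714] F [ 0.07  0.03 -0.17] gap 0.0878
 t 17.81 tcp [ 0.4203 -0.1496  0.2789] F [1.   0.2  0.75] gap 0.0878
tube 0.6738270150333213
s block top 75 [0.5952 0.0538 0.0894] 0.0606 expect h .064 [ 0.6733  0.0633 -0.005 ]
((0.6104934811592102, 0.05217032879590988), (0.05869097635149956, 0.047276247292757034), 1.0985403060913086)
t block top 53 [0.5984 0.0509 0.0926] 0.063 expect h .064 [ 0.6724  0.0648 -0.0063]
((0.6123037934303284, 0.05144457519054413), (0.053195249289274216, 0.041518621146678925), 0.7145296931266785)
```

View pics/s4.png

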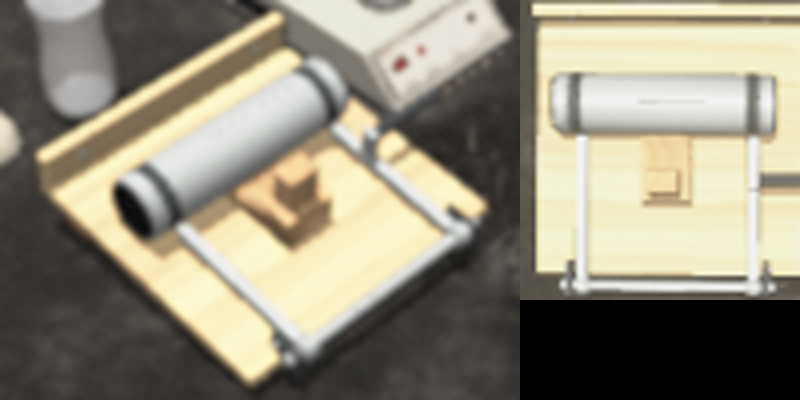

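Chock is square and flush, with the block top about 63–64 mm above the deck, centred between the arms and touching the tube. For the peg, the instrument is close at y < -0.098 and x > 0.65. I'll roll the tool about the jaw axis so the gripper's body clears it.

```bash
cat >> h.py <<'E'
HX,HZ,RAD=.506,.0275,.104
PY=-.075
def qroll(r,s):  # jaws along world x, approach (0,-sin r,-cos r)
    z=np.array([0,-np.sin(r),-np.cos(r)]); y=np.array([s,0,0.]); x=np.cross(y,z)
    M=np.c_[x,y,z]; return R.from_matrix(M).as_quat(scalar_first=True),M
def peg_pose(phi,s,dr=0):
    r=float(np.interp(phi,[1.1,1.5],[.3,0])); q,M=qroll(r,s)
    return np.array([HX+(RAD+dr)*np.cos(phi),PY,HZ+(RAD+dr)*np.sin(phi)])+.011*M[:,2],q,M
E
python3 - <<'E'
from h import *
J=state()["joint_pos"]
S=None
for s in(1,-1):
    js=[inverse_kinematics(*peg_pose(f,s)[:2]) for f in np.linspace(.407,2.31,8)]
    print(s,[None if j is None else j.round(2).tolist() for j in js][::3])
    if all(j is not None for j in js) and (S is None or abs(js[0][5]-J[5])<abs(S[1]-J[5])): S=(s,js[0][5])
s=S[0]; print("use",s)
p,q,M=peg_pose(.407,s); print(p)
move_to([.45,-.05,.24],q); rep()
move_l(p-.09*M[:,2],.25); f0=F(6); rep()
move_l(p,.1); print("dF",(F()-f0).round(2)); rep()
print("tube",tube_x(2))
im=get_image("top"); im2=get_image("scene")
A=cv2.resize(im["frame"][130:230,190:290],(400,400),interpolation=cv2.INTER_CUBIC);B=cv2.resize(im2["frame"][130:230,200:300],(400,400),interpolation=cv2.INTER_CUBIC)
cv2.imwrite("pics/s5.png",np.hstack([A,B]))
E
```

```text
1 [[-0.02, 0.14, 1.51, -0.3, 1.49, 0.01], [-0.08, -0.06, 1.6, -0.21, 1.58, -0.08], [-0.24, -0.27, 1.78, -0.0, 1.63, -0.24]]
-1 [None, None, None]
use 1
[ 0.6015045  -0.07825072  0.05816034]
 t 19.18 tcp [ 0.4501 -0.0501  0.2402] F [ 0.21 -0.63 -0.08] gap 0.0878
 t 20.14 tcp [ 0.6014 -0.0519  0.146 ] F [-0.26 -0.31  0.38] gap 0.0883
dF [ 0.27  0.24 -0.08]
 t 21.27 tcp [ 0.6021 -0.0781  0.0593] F [-0.32 -0.64  0.65] gap 0.0876
tube 0.6740023472885396
```

View pics/s5.png

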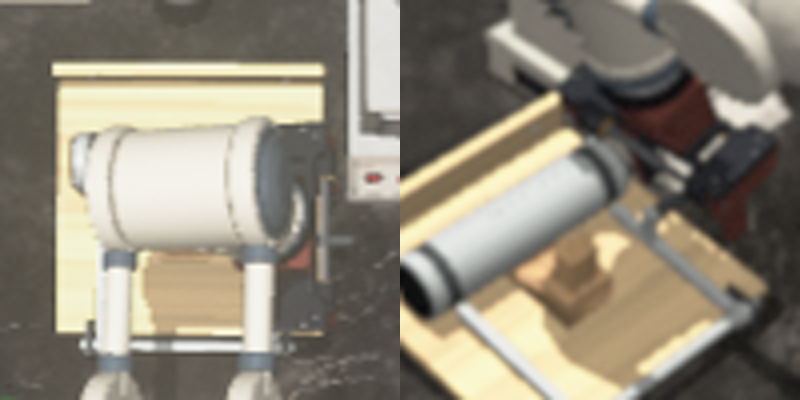

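The fingers straddle the peg without contact, at right image (745,200), and there is clearance to the instrument. Now closing and swinging the stop, with force monitoring and compliance on the radius.

```bash
python3 - <<'E'
from h import *
f0=F(6); close(); f=F(); rep("closed"); print((f-f0).round(2))
assert state()["finger_gap"]>.008
ok=True; dr=0.
for phi in np.linspace(.407,2.31,15)[1:]:
    p,q,M=peg_pose(phi,1,dr)
    move_l(p,.08,orientation=q); f=state()["ft_force"]-f0
    u=np.array([np.cos(phi),0,np.sin(phi)]); fr=f@u
    dr=float(np.clip(dr+np.clip(fr*1e-4,-.0005,.0005),-.005,.005))
    print(round(phi-.407,2),f.round(1),"fr",fr.round(1),"dr",round(dr,4),"gap",state()["finger_gap"].round(4))
    if np.linalg.norm(f)>45: ok=False;break
rep(); print(ok,"tube",tube_x(2))
im=get_image("top"); im2=get_image("scene")
A=cv2.resize(im["frame"][130:230,190:290],(400,400),interpolation=cv2.INTER_CUBIC);B=cv2.resize(im2["frame"][140:260,180:300],(400,400),interpolation=cv2.INTER_CUBIC)
cv2.imwrite("pics/s6.png",np.hstack([A,B]))
E
```

```text
closed t 22.82 tcp [ 0.6019 -0.0782  0.0583] F [ 1.94  0.02 -0.89] gap 0.0112
[ 1.91  0.43 -0.48]Traceback (most recent call last):
  File "<stdin>", line 10, in <module>
AttributeError: 'float' object has no attribute 'round'
```

```bash
python3 - <<'E'
from h import *
f0=np.zeros(3); rep(); print(F().round(1))
ok=True; dr=0.
for phi in np.linspace(.407,2.31,15)[2:]:
    p,q,M=peg_pose(phi,1,dr)
    move_l(p,.08,orientation=q); t=state(); f=t["ft_force"]
    u=np.array([np.cos(phi),0,np.sin(phi)]); fr=float(f@u)
    dr=float(np.clip(dr+np.clip(fr*1e-4,-.0005,.0005),-.005,.005))
    print(round(phi-.407,2),f.round(1),"fr",round(fr,1),"dr",round(dr,4),"gap",round(float(t["finger_gap"]),4))
    if np.linalg.norm(f)>45: ok=False;break
rep(); print(ok,"tube",tube_x(2))
im=get_image("top"); im2=get_image("scene")
A=cv2.resize(im["frame"][130:230,190:290],(400,400),interpolation=cv2.INTER_CUBIC);B=cv2.resize(im2["frame"][140:260,180:300],(400,400),interpolation=cv2.INTER_CUBIC)
cv2.imwrite("pics/s6.png",np.hstack([A,B]))
E
```

```text
t 23.15 tcp [ 0.5957 -0.0782  0.0713] F [ 4.4  -0.02  1.68] gap 0.0113
[4.4 0.7 1.2]
0.27 [7.1 1.4 2.8] fr 7.3 dr 0.0005 gap 0.0112
0.41 [6.5 1.  4.8] fr 8.0 dr 0.001 gap 0.0114
0.54 [7.7 2.3 6. ] fr 9.3 dr 0.0015 gap 0.0112
0.68 [6.9 2.9 9.9] fr 12.0 dr 0.002 gap 0.0113
0.82 [ 3.6  6.1 11.4] fr 12.0 dr 0.0025 gap 0.011
0.95 [1.7 7.2 9.2] fr 9.3 dr 0.003 gap 0.0113
1.09 [1.  7.9 7.5] fr 7.5 dr 0.0035 gap 0.0108
1.22 [1.1 6.  6.5] fr 6.4 dr 0.004 gap 0.0112
1.36 [-0.8  4.8  3.6] fr 3.6 dr 0.0044 gap 0.0112
1.5 [1.  5.2 2.4] fr 2.0 dr 0.0046 gap 0.0112
1.63 [-0.5  6.  -0.1] fr 0.1 dr 0.0046 gap 0.0109
1.77 [1.5 5.6 0.8] fr -0.2 dr 0.0045 gap 0.0111
1.9 [ 2.   5.8 -1.5] fr -2.4 dr 0.0043 gap 0.0111
 t 27.52 tcp [ 0.4321 -0.0742  0.0949] F [ 1.99  5.77 -1.46] gap 0.0111
True tube 0.6736565931913999
```

View pics/s6.png

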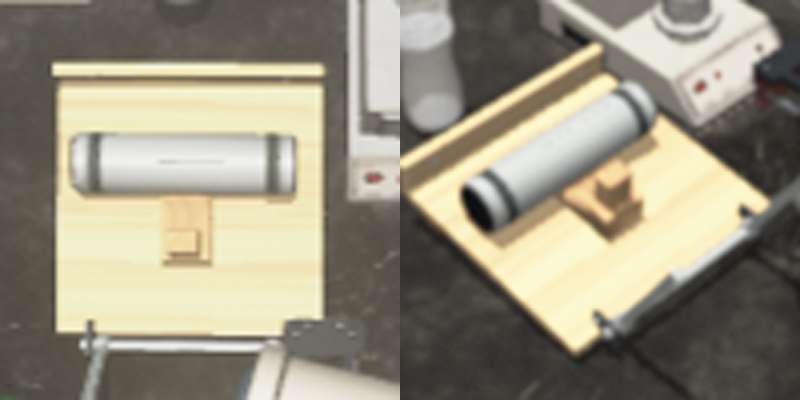

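The stop is swung over to the low side, and the tube is unmoved, resting on the chock alone (tube about (185,163), chock (187,230)). Now releasing, retreating upwards and checking.

```bash
python3 - <<'E'
from h import *
gripper_open(); rep()
p=state()["ee_pos"]
move_l(p+[0,-.004,.13],.15); move_l(p+[-.03,-.22,.15],.25); hold(.5); rep()
print("tube",tube_x(3))
im=get_image("top"); im2=get_image("scene")
P=np.vstack([cloud(i).reshape(-1,3) for i in(im,im2)])
q=P[(abs(P[:,1]+.085)<.015)&(P[:,0]<.51)&(P[:,0]>.38)&(P[:,2]>.04)&(P[:,2]<.18)]
m=np.median(q,0); print("peg",len(q),m.round(3),"stop angle",np.arctan2(m[2]-HZ,m[0]-HX)-.407)
T0=np.load("top0.npz")["frame"]; 
A=cv2.resize(im["frame"][60:270,130:400],(540,420));B=cv2.resize(im2["frame"][140:260,200:270],(245,420),interpolation=cv2.INTER_CUBIC)
cv2.imwrite("pics/s7.png",np.hstack([A,B]))
E
```

```text
t 28.97 tcp [ 0.4329 -0.075   0.0967] F [ 0.09 -0.38  0.94] gap 0.0878
 t 31.51 tcp [ 0.403  -0.2948  0.2468] F [-0.17  0.18 -0.38] gap 0.0882
tube 0.6739427297712961
peg 71 [ 0.426 -0.085  0.101] stop angle 1.9853212031718916
```

View pics/s7.png

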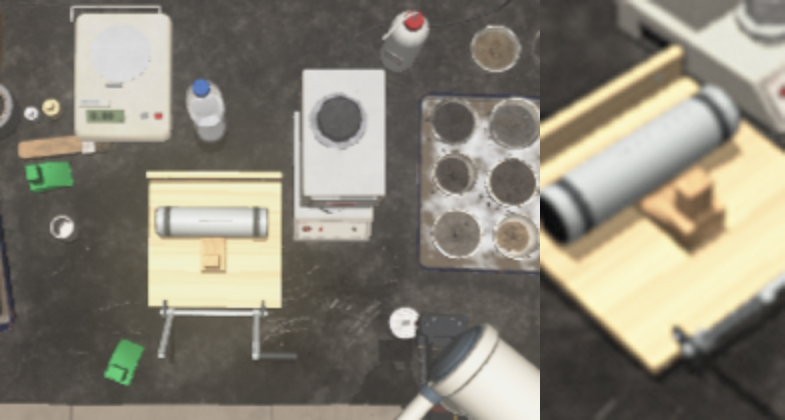

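Stop fully back (about 2.0 rad), tube and chock steady, and the bystanders in view are where they were. Handing in.

```bash
python3 -c "
from bench import *
print(job_done(), state()['time'])"
```

```text
the job is handed in; nothing more can be done
the job is handed in; nothing more can be done
```

The job is handed in. The chock alone holds the tube, and the stop is folded right back, with about 31.5 s used of the 59 s allowed.

**What I did**
- I gripped the wooden chock by its block and set it on the deck between the stop's arms.
- I slid it nose first until its ramp took the tube, which rolled about 1.5 mm up off the stop.
- I let go and checked that it sat flush, square and centred. Only then did I grip the peg and swing the stop over. Wrist forces during the swing stayed at or below about 14 N.

**Last checks**
- **Stop:** measured at 1.99 rad, so it is fully back.
- **Tube:** its position stayed within the measuring noise before, during and after the swing (x = 0.6738, 0.6737 and 0.6739 m).
- **Chock:** the top of its block was 61–63 mm above the deck before I swung the stop, where 64 mm is ideal. The shortfall matches the cameras' depth error. In the last pictures it is still square against the middle of the tube.
- **Bystanders:** the cup, the tin and both green look-alikes are where they were. The arm hid the stopwatch in the last picture, so I could not confirm it. The arm only passed well above it.
- **Disagreement:** while swinging the stop, the hinge radius I used needed about 4.5 mm of correction. The force feedback supplied that.

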